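# Put the pocket things away in the trinket box and shut it

## Robot

A 7-joint arm with a two-finger parallel gripper is mounted at the origin on the work surface. World frame = base frame: x ahead of the robot, y to its left, z up, the work surface at z = 0. Lengths are in m, angles in rad, forces in N, time in s.
With the tool pointing down it reaches from about 0.35 to 0.9 m from the base axis. Payload 19.9 kg.
Tool frame: the origin (TCP) lies at the very end of the fingers, on their centre line; the grasp point (between the pads) lies 19 mm behind it; z points along the fingers, y is the line along which they close (so a half turn about z gives the same grasp; the last joint's range is limited). The gripper opens to 94 mm and grips with 3 to 60 N. Pads are 16 mm wide; open, the fingers measure 119 mm over their backs; the gripper's body (75 mm by 177 mm) begins 78 mm behind the grasp point.
Start: joints at [-0.042, 0.417, -0.01, 1.614, 0.005, 1.111, -0.053], TCP at [0.625, 0, 0.205] pointing down, gripper open.
Joint ranges: [-2.81, 2.81], [-0.39, 2.02], [-1.27, 1.25], [0.06, 2.57], [-1.19, 4.33], [0.19, 2], [-2.82, 2.82]. Speed limits (rad/s): [1.89, 1.89, 2.39, 2.39, 3.01, 3.01, 3.01].

## Interface

Orientations are given as a 3x3 rotation matrix whose columns are the frame's x, y, z axes.
In Python, from cell import telemetry, camera, arm gives the robot as it stands. The module is installed in compiled form; this text tells all that it offers.
- The arm moves only by the shell command python3 -m crank 'ROWS'. ROWS is JSON, a list of rows, each an object with "delta_pos": the shift along the world's x, y, z in cm, a list of three; "roll": the turn about the world's z in degrees; "hand": the finger opening in cm, from 0 to 9.4. A call has 1 to 5 rows; each row shifts and turns the commanded pose from where the row before left it; what a row does not reach is not made up. A row lasts 1/12 s, in which the tool goes at most 41.7 mm and 7.16 degrees, less where a joint would pass 70% of its speed; a pose out of reach is approached as far as the arm can. A call is refused whole if a number of a shift passes 4.17 or a number of a turn 7.16, either way. A call with a gripper value outside its range is refused whole. The fingers move at their own pace and stop on an object; the grip force is fixed at half the most. Time passes only in rows, so rows that do not move let the fingers close. It gives the time, the measured TCP pose, the force, the opening and the grip force at its end, in the units of the state.
- telemetry.get_obs(): the state, without advancing time (a new reading comes with each control period).
- camera(name): name is "scene" or "side" or "wrist"; returns a dict with "frame" (480x640x3 uint8, red, green, blue), "fovy" (degrees; the focal length in pixels is half the picture's height over the tangent of half this angle, whatever the lens; pixels are square), "cx", "cy" (the principal point, pixels), "xyz" and "orientation" of the camera in the world. Camera axes: x right, y down, z forward; pixel columns grow to the right and rows downward; lengths in m; the calibration is good to about 2 mm. A picture is of the moment at which its call begins. There is no depth.
- arm.hand_in(): hands the job in; it is judged then, once.
The state is a dict: "time": time; "joints": joint angles; "dq": joint speeds; "joint_torque": joint torques, N m; "ee_pos": TCP position; "tool_rot": TCP orientation; "force": force on the tool from outside, world axes, zero at the start; "ft_torque": the same for the moment, N m; "gripper_width": opening from 0.0 (shut) to 1.0 (fully open); "grasp_force": force on a finger pad.
Only numpy, scipy, OpenCV 4.12 (cv2) and the standard library are available. Lean on these libraries where they do the work, as an engineer would, in place of code of your own. Each camera call takes 0.05 s, during which the arm holds its last target. There are 200 camera calls.

## Task

Put the garage remote and the slim perfume atomiser away in the open stainless trinket box: lay the remote flat, buttons up, on the floor of the large compartment, and stand the atomiser upright in the round well, setting both down rather than dropping them. Then shut the lid, without slamming it, until its catch snaps and holds it closed. Leave everything else on the credenza, and the ring case that is already in the box, where it is.

Things in the scene. Friction and masses are not known exactly. Their poses are not given: they have to be found in the camera images.
- box: Base of the press-button stainless trinket box, fixed to the slab: 140 (x) by 220 (y) by 42 high, walls 3 thick, inner floor 4 above the slab. Origin: centre of its underside. Its front faces its -x; the lid is hinged along the top of its back wall (+x). A walnut block (y = 42 to 107 of the box, top 34 above the slab) has the round well; the rest, y = -107 to 42, is the large compartment.
- press_button (a point): Round steel press button, 14 wide, standing out 6 at the middle of the box's front, 30 up. It only releases the catch and need not be touched. Behind it, inside the front wall, the catch's cover stands in the large compartment: x = -67 to -45, y = -13 to 13 of the box, up to 40 above the slab. This point is the middle of the button, on the wall's outer face.
- lid (a joint): Opening angle of the lid, rad: 0 shut, 1.57 upright, 1.95 leaning back against its stop. From about 0.8 to 1.95 the stiff sprung hinge stays where it is left (2 to 4 N at the free edge moves it); lower down the lid springs back up unless the catch holds it. Pressed right down at the middle of the front edge (6 to 10 N) it snaps under the catch, which holds it at about 0.01 rad.
- lid_hinge (a point): Middle of the lid's hinge line: in the box frame at x = 70, y = 0, 42 above the slab. The hinge line runs along the box's y.
- lid_front (a point): Middle of the front edge of the lid's outer top face; it moves with the lid. The lid is a stainless shell, 140 by 220 and 33 high, 3 thick, open towards the base, 220 g; the shut box is 75 high. This point is 140 from the hinge along the lid and 33 from the shell's rim. At the middle of the front edge a steel tongue 12 wide reaches 14 beyond the rim towards the base.
- well (a point): Centre of the mouth of the round well in the walnut block: 22 across, 30 deep down to the box's floor. In the box frame at x = -15, y = 74.5, 34 above the slab.
- compartment (a point): Centre of the floor of the large compartment, 134 (x) by 149 (y): in the box frame at x = 0, y = -30, 4 above the slab.
- remote: White plastic garage remote, 60 (its x) by 34 (y) by 14 thick, about 45 g, lying flat with its two grey buttons up in the black catchall. Origin: centre of its underside; z is up out of the buttons.
- atomiser: Slim plain metal perfume atomiser, a cylinder 18 across and 64 tall, about 40 g, standing upright on the slab between the candle and the cream jar. Origin: centre of its underside; z is its long axis.
- dish: Round black ceramic catchall, 194 across the rim, 24 high, inner floor 5 above the slab and about 81 in radius, rim 5 thick, 0.8 kg, loose. It holds the remote and the key fob. Origin: centre of its underside.
- fob: Black car key fob, 46 (its x) by 30 (y) by 13 thick, lying in the catchall beside the remote; stays there. Origin: centre of its underside.
- ring_case: Small dark ring case, 38 by 38 by 24 high, standing in the large compartment near the back wall; stays there. Origin: centre of its underside.
- diffuser: Frosted glass diffuser jar with its round stopper closed, 68 across, 134 tall, standing behind the catchall; stays there. Origin: centre of its underside.
- candle: Candle in a small glass, 49 across, 58 tall, standing close to the atomiser on its +x side (the atomiser's own axes); stays there. Origin: centre of its underside.
- cream_jar: Small jar with a steel cap, 47 across, 45 tall, standing close to the atomiser on its -x side; stays there. Origin: centre of its underside.
- planter: Succulent in a small concrete pot, about 85 across, 90 tall; stays there. Origin: centre of its underside.
- shoehorn: Wooden shoehorn lying along its own x, 190 long, 42 wide, 14 high, behind the box; stays there. Origin: its middle, on the slab.
Things that resemble listed ones, but are neither listed nor needed, are in the scene too. Leave any green, pink or purple look-alike of the remote alone.

How it is judged:
On the way:
1. with the lid still open, the remote lies flat on the compartment's floor and the atomiser stands in the well, both let go (value of joint lid above 0.6 rad and x of remote in the frame of box between -0.068 and 0.068 m and y of remote in the frame of box between -0.108 and 0.043 m and z of each of remote, atomiser in the frame of box below 0.009 m and angle between remote's own z axis and vertical below 0.12 rad and horizontal distance between atomiser and well below 0.008 m and angle between atomiser's own z axis and vertical below 0.2 rad and contact force between the fingers and remote below 0.1 N and contact force between the fingers and atomiser below 0.1 N), for 0.2 s.
At the end, for the whole second after the job is handed in: The lid is held shut by its catch (within 0.03 rad of shut); under it the remote lies flat, buttons up, on the floor of the large compartment and the atomiser stands upright in the well, down to the box's floor (both within 5 mm of the floor), at rest; nothing else has been moved by more than 30 mm (value of joint lid below 0.03 rad and x of remote in the frame of box between -0.068 and 0.068 m and y of remote in the frame of box between -0.108 and 0.043 m and z of each of remote, atomiser in the frame of box below 0.009 m and angle between remote's own z axis and vertical below 0.12 rad and horizontal distance between atomiser and well below 0.008 m and angle between atomiser's own z axis and vertical below 0.2 rad and linear speed of each of remote, atomiser below 0.02 m/s); the robot touches nothing.
It fails at once if any other thing (catchall, key fob, ring case, diffuser jar, candle, cream jar, succulent, shoehorn) is moved more than 30 mm (distance of any of dish, fob, ring_case, diffuser, candle, cream_jar, planter, shoehorn from where it was at the start of the episode above 0.03 m).
It fails at once if the remote or the atomiser is dropped (not held and moving faster than 0.7 m/s) ((contact force between the fingers and remote below 0.01 N and linear speed of remote above 0.7 m/s) or (contact force between the fingers and atomiser below 0.01 N and linear speed of atomiser above 0.7 m/s)).
It fails at once if the lid is slammed (it comes down faster than 3 rad/s between 0.4 and 0.12 rad) (value of joint lid between 0.12 and 0.4 rad and velocity of joint lid below -3 rad/s).
It also fails if it takes over 72 s, if anything falls off the work surface, if the arm or the gripper's body presses on something with over 40 N, if the wrist force passes 120 N, or if a joint passes its speed limit or range.

## Working session

There is one attempt and no reset: what is moved stays moved. The work goes in short steps, Python scripts to look and compute and a shell command to move; the robot and the scene stay as the last step left them, time stands still between calls to the robot, and variables do not carry over. Pictures are saved under pics/ and viewed, at most 10 in all, crops included, and the job is handed in when it is done.

```bash
mkdir -p pics; cat > h.py <<'E'
import numpy as np, cv2, pickle
from cell import telemetry, camera, arm
def snap(n,f):
    c=camera(n); cv2.imwrite(f'pics/{f}.png',c['frame'][:,:,::-1]); pickle.dump(c,open(f'pics/{f}.pkl','wb')); return c
def load(f): return pickle.load(open(f'pics/{f}.pkl','rb'))
def ray(c,u,v):
    f=240/np.tan(np.radians(c['fovy'])/2)
    d=np.array(c['orientation'])@np.array([(u-c['cx'])/f,(v-c['cy'])/f,1.]); return np.array(c['xyz']),d/np.linalg.norm(d)
def plane(c,u,v,z):
    o,d=ray(c,u,v); return o+d*(z-o[2])/d[2]
def tri(*obs):
    A=np.zeros((3,3));b=np.zeros(3);R=[ray(*o) for o in obs]
    for o,d in R:
        P=np.eye(3)-np.outer(d,d);A+=P;b+=P@o
    p=np.linalg.solve(A,b); return p,[round(float(np.linalg.norm((np.eye(3)-np.outer(d,d))@(p-o)))*1000,1) for o,d in R]
def proj(c,p):
    f=240/np.tan(np.radians(c['fovy'])/2); q=np.array(c['orientation']).T@(np.array(p)-c['xyz']); return q[:2]/q[2]*f+[c['cx'],c['cy']]
E
python3 - <<'E'
from h import *
np.set_printoptions(precision=3,suppress=True)
for n in('scene','side','wrist'):
    c=snap(n,n+'0'); print(n,c['fovy'],c['cx'],c['cy'],c['xyz'],c['orientation'])
print(telemetry.get_obs())
a,b=[cv2.imread(f'pics/{n}0.png') for n in('scene','side')]
E
```

```text
scene 55.01114796396277 313.6201366664459 243.18951488153604 [ 1.384 -0.01   0.835] [[ 0.004  0.65  -0.76 ]
 [ 1.    -0.012 -0.005]
 [-0.013 -0.76  -0.65 ]]
side 56.91076163886195 321.4681766973881 237.16380116709814 [0.404 0.653 0.728] [[-0.988 -0.103  0.116]
 [-0.155  0.691 -0.706]
 [-0.008 -0.716 -0.698]]
wrist 63.07582985880461 318.92787958039816 242.07336554649058 [0.626 0.08  0.384] [[ 1.    -0.    -0.   ]
 [-0.    -0.963 -0.269]
 [-0.     0.269 -0.963]]
{'time': 0.15, 'joints': array([-0.041,  0.418, -0.01 ,  1.614,  0.005,  1.111, -0.053]), 'dq': array([ 0.003, -0.001,  0.   , -0.001, -0.001, -0.002, -0.001]), 'joint_torque': array([  0.001, -85.153,   0.639, -42.614,  -0.049,   0.017,   0.   ]), 'ee_pos': array([ 0.625, -0.   ,  0.205]), 'tool_rot': array([[ 0.   ,  1.   , -0.001],
       [ 1.   , -0.   , -0.   ],
       [-0.   , -0.001, -1.   ]]), 'force': array([-0.079,  0.183,  0.677]), 'ft_torque': array([ 0.02 , -0.012, -0.011]), 'grasp_force': 0.0, 'gripper_width': 1.0005784848987143}
```

View pics/scene0.png

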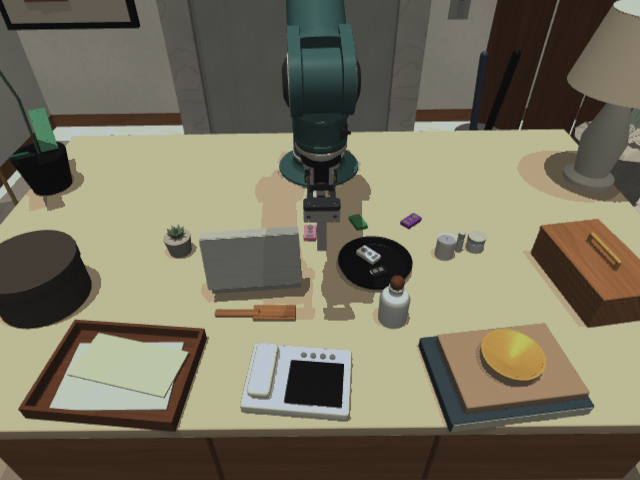

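View pics/side0.png

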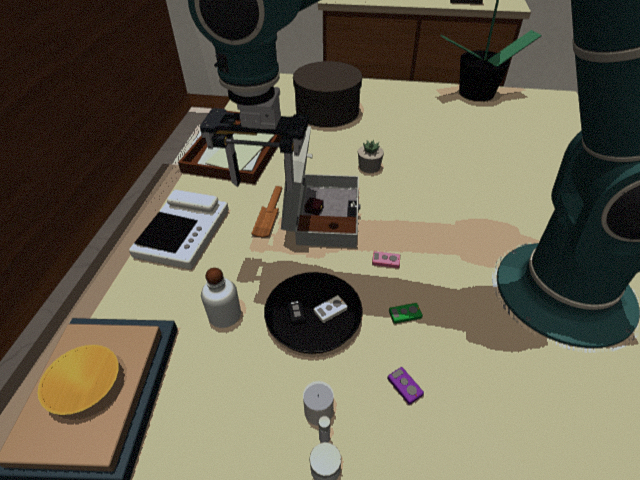

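The scene view shows the white remote at (368,254) and the dark fob at (377,270) in the catchall. The atomiser is at (461,240), between two jars at (446,246) and (476,241), and the open box is around (252,258). In the side view the remote is at (330,308), the atomiser at (324,428) and the box at (325,212). The remote candidates are white (330,308), pink (386,259), green (405,313) and purple (405,385). White, lying in the catchall, fits the description. I'll confirm it in an enlarged composite.

```bash
python3 - <<'E'
from h import *
a,b=[cv2.imread(f'pics/{n}0.png') for n in('scene','side')]
f=lambda im,x,y,w,h:cv2.resize(im[y:y+h,x:x+w],(400,300),interpolation=cv2.INTER_CUBIC)
m=np.vstack([np.hstack([f(b,290,270,100,75),f(b,280,370,120,90)]),np.hstack([f(b,270,160,120,90),f(a,420,210,80,60)])])
cv2.imwrite('pics/crop1.png',m)
E
```

```text
(no output)
```

View pics/crop1.png

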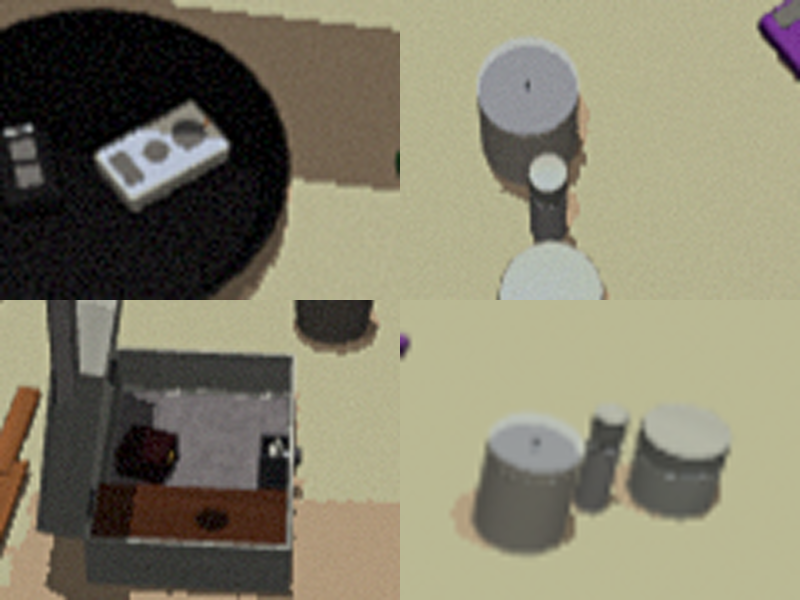

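The crop confirms the white remote with three grey marks up, centred at about side (330,308). The atomiser's cap is at side (324.4,421.6) and scene (462.4,232.6), standing in line with the candle and the jar. The well mouth is at side (333.6,225.7), and the ring case and catch cover are also visible. Next I'll measure these.

```bash
python3 - <<'E'
from h import *
np.set_printoptions(precision=4,suppress=True)
s,d=load('scene0'),load('side0')
print('atom top',tri((s,462.4,232.6),(d,324.4,421.6)))
print('candle top plane',plane(d,318.4,396.1,.058),'well',plane(d,333.6,225.7,.034))
for n,p in dict(Fp=(357.3,232.3),Fm=(357.6,176.2),Bm=(305.1,175)).items(): print(n,plane(d,*p,.042))
# remote: white mask
r={}
for nm,c,roi in(('scene',s,(350,238,390,264)),('side',d,(308,290,352,326))):
    im=c['frame'].astype(int); x0,y0,x1,y1=roi
    m=(im[y0:y1,x0:x1].min(2)>150).astype(np.uint8); k,l,st,ce=cv2.connectedComponentsWithStats(m)
    i=1+st[1:,4].argmax(); q=np.argwhere(l==i)[:,::-1]+[x0,y0]
    q=cv2.convexHull(q.astype(np.float32)); b=cv2.minAreaRect(q); r[nm]=b[0]
    bx=cv2.boxPoints(b); print(nm,st[i],b,len(q)); print(cv2.approxPolyDP(q,2.5,True)[:,0])
print('remote tri',tri((s,*r['scene']),(d,*r['side'])))
for c,nm in((s,'scene'),(d,'side')): print(plane(c,*r[nm],.019))
E
```

```text
atom top (array([0.4488, 0.3741, 0.0649]), [0.6, 0.6])
candle top plane [0.4644 0.332  0.058 ] well [ 0.4977 -0.0905  0.034 ]
Fp [ 0.4412 -0.0682  0.042 ]
Fm [ 0.4609 -0.2771  0.042 ]
Bm [ 0.5959 -0.2626  0.042 ]
scene [14  8 16 16 79] ((369.4999694824219, 254.0), (18.027755737304688, 8.875203132629395), 33.690067291259766) 11
[[379. 256.]
 [372. 261.]
 [366. 257.]
 [364. 246.]]
side [  6  12  33  18 204] ((329.9617614746094, 307.429931640625), (13.647286415100098, 29.52921485900879), 61.38954162597656) 10
[[346. 306.]
 [323. 319.]
 [314. 309.]
 [326. 302.]]
remote tri (array([0.4755, 0.1304, 0.0183]), [1.5, 1.5])
[0.4779 0.1312 0.019 ]
[0.4747 0.1292 0.019 ]
```

View pics/wrist0.png

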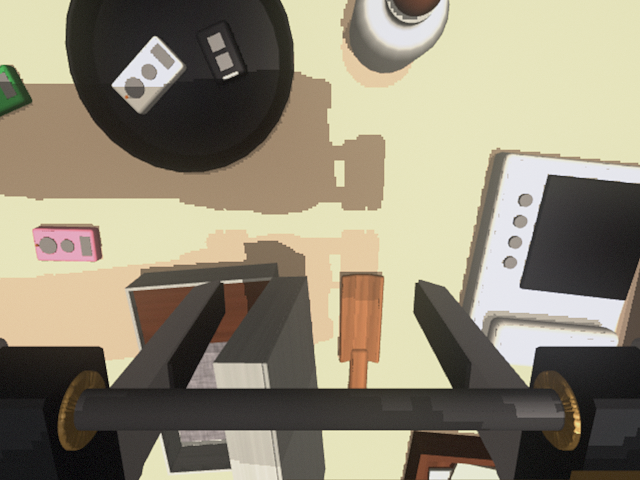

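The wrist view shows the white remote at (149,75), the fob beside it at (221,50), and the box's front +y corner at (128,289). A finger hides the well.

```bash
python3 - <<'E'
from h import *
np.set_printoptions(precision=4,suppress=True)
w,d,s=load('wrist0'),load('side0'),load('scene0')
im=w['frame'].astype(int); x0,y0,x1,y1=95,20,205,130
m=(im[y0:y1,x0:x1].min(2)>70).astype(np.uint8); k,l,st,ce=cv2.connectedComponentsWithStats(cv2.morphologyEx(m,cv2.MORPH_CLOSE,np.ones((5,5))))
order=1+np.argsort(-st[1:,4]); print(st[order[:4]])
i=order[0]; q=np.argwhere(l==i)[:,::-1]+[x0,y0]; h=cv2.convexHull(q.astype(np.float32))
P=np.array([plane(w,*p[0],.019)[:2] for p in h],np.float32)*1000; b=cv2.minAreaRect(P); print('remote rect mm',b); 
c=proj(w,[*(np.array(b[0])/1000),.019]); print(c,'tri',tri((w,*c),(d,329.6,307)),tri((w,*c),(s,369.5,253.5)))
print('Fp w', plane(w,128,289,.042),'tri',tri((w,128,289),(d,357.3,232.3)),'Bp',plane(w,277,265,.042))
# fob, dish
print('fob',plane(w,221,50,.018)); 
D=[plane(w,*p,.024) for p in((66,50),(293,75),(190,171))]; print('dish pts',D)
print('ringcase top',plane(d,314,206,.028))
print('diff',tri((s,396,283),(d,214.5,274)))
# lid top edge in scene: corners of outer top-edge
for nm,p in dict(a=(203,236),b=(298,231),c=(207,290),d=(301,287)).items(): 
    o,r=ray(s,*p); print(nm,[ (o+r*(x-o[0])/r[0]) for x in(.6,.64)])
E
```

```text
[[  16   16   75   78 3099]
 [   0  103    6    7   23]]
remote rect mm ((478.12310791015625, 127.84974670410156), (60.17707824707031, 36.28214645385742), 42.83753967285156)
[148.2377  75.87  ] tri (array([0.4765, 0.1276, 0.0172]), [1.0, 1.0]) (array([0.4794, 0.1292, 0.022 ]), [1.7, 1.7])
Fp w [ 0.4466 -0.061   0.042 ] tri (array([ 0.4433, -0.0638,  0.0422]), [3.7, 3.7]) Bp [ 0.5873 -0.0372  0.042 ]
fob [0.5423 0.1485 0.018 ]
dish pts [array([0.4134, 0.1474, 0.024 ]), array([0.6039, 0.1279, 0.024 ]), array([0.5087, 0.0469, 0.024 ])]
ringcase top [ 0.5554 -0.16    0.028 ]
diff (array([0.6831, 0.1614, 0.1193]), [0.9, 0.9])
a [array([ 0.6   , -0.2592,  0.1884]), array([ 0.64  , -0.2464,  0.2214])]
b [array([ 0.6   , -0.049 ,  0.1993]), array([ 0.64  , -0.047 ,  0.2317])]
c [array([ 0.6   , -0.2784,  0.0168]), array([ 0.64  , -0.2647,  0.0585])]
d [array([ 0.6   , -0.0478,  0.0234]), array([ 0.64  , -0.0458,  0.0648])]
```

```bash
python3 -m crank '[{"delta_pos":[-2,1.8,-1],"roll":-6,"hand":5.6},{"delta_pos":[-2,1.8,-1],"roll":-6,"hand":5.6},{"delta_pos":[-2,1.8,-1],"roll":-6,"hand":5.6},{"delta_pos":[-2,1.8,-1],"roll":-6,"hand":5.6},{"delta_pos":[-2,1.8,-1],"roll":-6,"hand":5.6}]'
python3 -m crank '[{"delta_pos":[-2,1.8,-1],"roll":-6,"hand":5.6},{"delta_pos":[-2,1.8,-1],"roll":-6,"hand":5.6},{"delta_pos":[-0.7,0.2,-1],"roll":-5.2,"hand":5.6},{"delta_pos":[0,0,0],"roll":0,"hand":5.6},{"delta_pos":[0,0,0],"roll":0,"hand":5.6}]'
python3 - <<'E'
from h import *
o=telemetry.get_obs(); print(o['time'],o['ee_pos'],o['tool_rot'][:,1],np.degrees(np.arctan2(*o['tool_rot'][:2,1][::-1])),o['joints']); snap('wrist','w1')
E
```

```text
time: 0.57
ee_pos: [0.5238, 0.0906, 0.1548]
tool_rot: [[0.505, 0.863, -0.0], [0.863, -0.505, 0.0], [-0.0, -0.0, -1.0]]
force: [1.1, 0.7, 0.3]
gripper_width: 0.68
grasp_force: 0.0
time: 0.98
ee_pos: [0.478, 0.1279, 0.1255]
tool_rot: [[0.731, 0.682, -0.001], [0.682, -0.731, -0.0], [-0.001, -0.0, -1.0]]
force: [-0.6, -0.4, 0.4]
gripper_width: 0.593
grasp_force: 0.0
0.9833 [0.4780044  0.12789568 0.12547153] [ 6.81992908e-01 -7.31358781e-01 -7.70893317e-05] -47.00042692749632 [-0.37750966  0.28693281  0.06243209  2.0094596  -0.02332008  0.84646719
 -1.12247115]
```

View pics/w1.png

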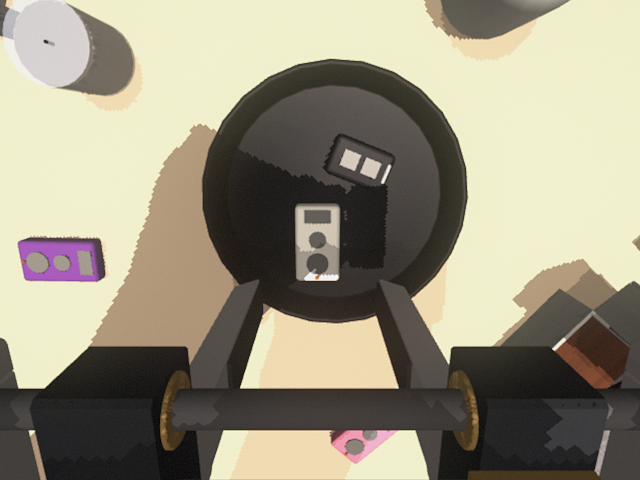

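The remote is upright in the image at (295–340, 204–281), centred at x≈318 between the fingers, with the fob clear of it at (360,160).

```bash
python3 - <<'E'
from h import *
w,d=load('w1'),load('side0'); print(plane(w,317.5,242,.019), tri((w,317.5,242),(load('wrist0'),148.2,75.9)))
E
python3 -m crank '[{"delta_pos":[0,0,-3],"roll":0,"hand":5.6},{"delta_pos":[0,0,-3],"roll":0,"hand":5.6},{"delta_pos":[0,0,-2.5],"roll":0,"hand":5.6},{"delta_pos":[0,0,-2],"roll":0,"hand":5.6},{"delta_pos":[0,0,0],"roll":0,"hand":5.6}]'
```

```text
[0.47768128 0.12970953 0.019     ] (array([0.47638771, 0.12861321, 0.01409014]), [0.3, 0.3])
time: 1.45
ee_pos: [0.4772, 0.1267, 0.0177]
tool_rot: [[0.733, 0.68, -0.004], [0.68, -0.733, -0.001], [-0.004, -0.002, -1.0]]
force: [-1.1, 0.1, -0.7]
gripper_width: 0.597
grasp_force: 0.0
```

```bash

python3 -m crank '[{"delta_pos":[0,0.1,-0.5],"roll":0,"hand":5.6},{"delta_pos":[0,0,-0.4],"roll":0,"hand":5.6},{"delta_pos":[0,0,0],"roll":0,"hand":2},{"delta_pos":[0,0,0],"roll":0,"hand":2},{"delta_pos":[0,0,0],"roll":0,"hand":2}]'
python3 -m crank '[{"delta_pos":[0,0,0],"roll":0,"hand":2},{"delta_pos":[0,0,0],"roll":0,"hand":2},{"delta_pos":[0,0,0],"roll":0,"hand":2},{"delta_pos":[0,0,0],"roll":0,"hand":2}]'
```

```text
time: 1.87
ee_pos: [0.4786, 0.1292, 0.0123]
tool_rot: [[0.734, 0.68, 0.001], [0.68, -0.734, 0.0], [0.001, 0.0, -1.0]]
force: [-0.1, 0.1, 0.3]
gripper_width: 0.42
grasp_force: 0.0
time: 2.2
ee_pos: [0.4784, 0.1291, 0.0121]
tool_rot: [[0.734, 0.68, 0.001], [0.68, -0.734, 0.0], [0.001, 0.0, -1.0]]
force: [-1.7, -0.7, 8.4]
gripper_width: 0.358
grasp_force: 30.0
```

```bash

python3 -m crank '[{"delta_pos":[0,0,1.5],"roll":0,"hand":2},{"delta_pos":[0,0,3],"roll":0,"hand":2},{"delta_pos":[0,0,4],"roll":0,"hand":2},{"delta_pos":[-0.5,-2,3.5],"roll":0,"hand":2},{"delta_pos":[-0.5,-3,2.5],"roll":0,"hand":2}]'
python3 -m crank '[{"delta_pos":[-0.5,-3,2],"roll":0,"hand":2},{"delta_pos":[-0.5,-3.5,1.5],"roll":0,"hand":2},{"delta_pos":[-0.5,-3.5,1.5],"roll":0,"hand":2},{"delta_pos":[-0.5,-3.5,1.5],"roll":0,"hand":2},{"delta_pos":[-0.5,-3.5,0],"roll":0,"hand":2}]'
python3 -m crank '[{"delta_pos":[-0.5,-3.5,0],"roll":0,"hand":2},{"delta_pos":[0,-3.5,0],"roll":0,"hand":2},{"delta_pos":[0,-3,0],"roll":0,"hand":2},{"delta_pos":[0,-1,0],"roll":0,"hand":2},{"delta_pos":[0,0,0],"roll":0,"hand":2}]'
python3 - <<'E'
from h import *
snap('wrist','w2'); print(telemetry.get_obs()['ee_pos'])
E
```

```text
time: 2.62
ee_pos: [0.4685, 0.0806, 0.1595]
tool_rot: [[0.731, 0.682, 0.003], [0.682, -0.731, 0.001], [0.003, 0.001, -1.0]]
force: [-0.3, -0.2, -0.4]
gripper_width: 0.359
grasp_force: 30.0
time: 3.03
ee_pos: [0.4434, -0.0927, 0.2243]
tool_rot: [[0.734, 0.68, 0.004], [0.68, -0.734, 0.0], [0.003, 0.003, -1.0]]
force: [1.2, 0.0, -0.4]
gripper_width: 0.358
grasp_force: 30.0
time: 3.45
ee_pos: [0.4375, -0.2033, 0.2215]
tool_rot: [[0.736, 0.677, -0.0], [0.677, -0.736, -0.001], [-0.0, 0.0, -1.0]]
force: [-0.8, 0.4, -0.8]
gripper_width: 0.359
grasp_force: 30.0
[ 0.43773256 -0.20144463  0.22139521]
```

View pics/w2.png

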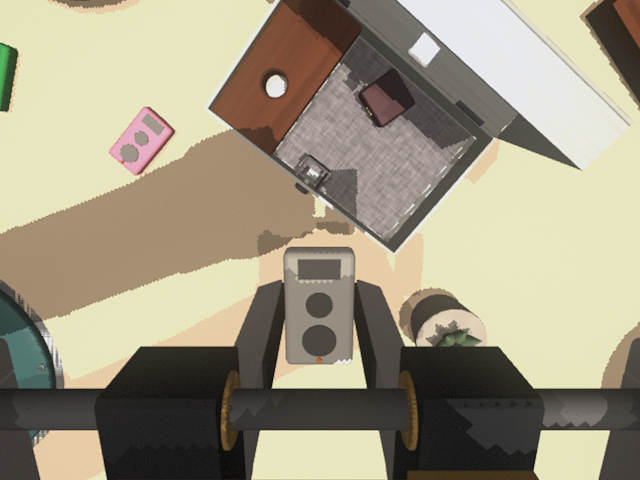

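The wrist view shows the whole box. Its corners are at (207,107), (394,251) and (494,138), the well is at (275,86), the ring case at (386,98) and the catch cover at (313,172). The remote sits squarely in the fingers.

```bash
python3 - <<'E'
from h import *
np.set_printoptions(precision=4,suppress=True)
w,d=load('w2'),load('side0')
L=np.array([[-70,110],[-70,-110],[70,-110]])/1000
W=np.array([plane(w,*p,.042)[:2] for p in((207,107),(394,251),(494,138))]); S=np.array([[.4412,-.0682],[.4609,-.2771],[.5959,-.2626]])
def fit(L,W):
    l,m=L-L.mean(0),W-W.mean(0); a=np.arctan2((l[:,0]*m[:,1]-l[:,1]*m[:,0]).sum(),(l*m).sum())
    R=np.array([[np.cos(a),-np.sin(a)],[np.sin(a),np.cos(a)]]); t=W.mean(0)-R@L.mean(0); return a,R,t,np.linalg.norm(W-(L@R.T+t),axis=1)*1000
print(W)
for X in(W,S):
    a,R,t,e=fit(L,X); print(np.degrees(a),'centre',t,e,'well',R@[-.015,.0745]+t)
# well contour
g=w['frame'][62:112,250:302].astype(int); r=g[:,:,0]-g[:,:,2]; m=((r<25)).astype(np.uint8)
k,l,st,ce=cv2.connectedComponentsWithStats(m); i=l[24,25]; q=cv2.convexHull((np.argwhere(l==i)[:,::-1]+[250,62]).astype(np.float32)); e=cv2.fitEllipse(q); print(st[i],e)
print('well plane',plane(w,*e[0],.034),'tri',tri((w,*e[0]),(d,333.6,225.7)))
a,R,t,_=fit(L,W)
for n,p,z in(('ring',(386,97),.028),('catch',(313,168),.04),('wp',e[0],.034)): print(n,R.T@(plane(w,*p,z)[:2]-t))
p=plane(w,319.5,307,.2214-.012+.019); print('remote held centre',p, telemetry.get_obs()['ee_pos'])
E
```

```text
[[ 0.4467 -0.0622]
 [ 0.4649 -0.2752]
 [ 0.5983 -0.2656]]
4.447479867439303 centre [ 0.5237 -0.1626] [4.0368 3.558  3.964 ] well [ 0.503  -0.0895]
5.821848471809226 centre [ 0.5188 -0.1638] [7.4511 3.2694 5.125 ] well [ 0.4963 -0.0912]
[ 13   9  24  27 476] ((274.21710205078125, 83.81526184082031), (23.360288619995117, 26.426197052001953), 167.24119567871094)
well plane [ 0.5005 -0.0917  0.034 ] tri (array([ 0.4992, -0.0916,  0.0329]), [1.3, 1.3])
ring [ 0.0355 -0.0119]
catch [-0.0535  0.0015]
wp [-0.0177  0.0725]
remote held centre [ 0.4376 -0.203   0.2284] [ 0.4377 -0.2014  0.2214]
```

```bash

for i in 1; do :; done
python3 -m crank '[{"delta_pos":[0,0,0],"roll":7.1,"hand":2},{"delta_pos":[0,0,0],"roll":7.1,"hand":2},{"delta_pos":[0,0,0],"roll":7.1,"hand":2},{"delta_pos":[0,0,0],"roll":7.1,"hand":2},{"delta_pos":[0,0,0],"roll":7.1,"hand":2}]' | head -1
python3 -m crank '[{"delta_pos":[0,0,0],"roll":7.1,"hand":2},{"delta_pos":[0,0,0],"roll":7.1,"hand":2},{"delta_pos":[0,0,0],"roll":7.1,"hand":2},{"delta_pos":[0,0,0],"roll":7.1,"hand":2},{"delta_pos":[0,0,0],"roll":7.1,"hand":2}]' | head -1
python3 -m crank '[{"delta_pos":[0,0,0],"roll":7.1,"hand":2},{"delta_pos":[1.5,-0.5,0],"roll":7.1,"hand":2},{"delta_pos":[1.5,-0.5,0],"roll":7.1,"hand":2},{"delta_pos":[1.5,-0.5,0],"roll":7.1,"hand":2},{"delta_pos":[1.5,-0.5,-1],"roll":7.1,"hand":2}]' | head -1
python3 -m crank '[{"delta_pos":[1.5,-0.5,-2],"roll":7.1,"hand":2},{"delta_pos":[0.6,-0.3,-2],"roll":7.1,"hand":2},{"delta_pos":[0,0,-2],"roll":7.1,"hand":2},{"delta_pos":[0,0,-2],"roll":7.1,"hand":2},{"delta_pos":[0,0,-2],"roll":7.1,"hand":2}]' | head -1
python3 -m crank '[{"delta_pos":[0,0,0],"roll":0,"hand":2},{"delta_pos":[0,0,0],"roll":0,"hand":2}]'
python3 -c "
from h import *
o=telemetry.get_obs();print(o['ee_pos'],np.degrees(np.arctan2(o['tool_rot'][1,1],o['tool_rot'][0,1])),o['joints'])"
```

```text
time: 3.92
time: 4.33
time: 4.75
time: 5.17
time: 5.33
ee_pos: [0.5188, -0.2276, 0.1113]
tool_rot: [[-0.997, -0.081, -0.001], [-0.081, 0.997, 0.001], [0.001, 0.001, -1.0]]
force: [0.5, 0.3, 1.0]
gripper_width: 0.356
grasp_force: 30.0
[ 0.51884966 -0.22758852  0.11129461] 94.644948763323 [ 0.32494107  0.42327853  0.043151    1.84596469 -0.02381107  0.87441558
  2.03145825]
```

```bash

python3 -m crank '[{"delta_pos":[0,-0.15,-2.5],"roll":0,"hand":2},{"delta_pos":[0,0,-2.5],"roll":0,"hand":2},{"delta_pos":[0,0,-2],"roll":0,"hand":2},{"delta_pos":[0,0,-1.3],"roll":0,"hand":2},{"delta_pos":[0,0,-0.5],"roll":0,"hand":2}]' |head -2
python3 -m crank '[{"delta_pos":[0,0,-0.4],"roll":0,"hand":2},{"delta_pos":[0,0,-0.3],"roll":0,"hand":2},{"delta_pos":[0,0,-0.2],"roll":0,"hand":2},{"delta_pos":[0,0,0],"roll":0,"hand":2},{"delta_pos":[0,0,0],"roll":0,"hand":2}]'
```

```text
time: 5.75
ee_pos: [0.5192, -0.2297, 0.0232]
time: 6.17
ee_pos: [0.5194, -0.2306, 0.0151]
tool_rot: [[-0.997, -0.083, 0.001], [-0.083, 0.997, -0.0], [-0.001, -0.0, -1.0]]
force: [-0.1, 0.1, -0.2]
gripper_width: 0.359
grasp_force: 30.0
```

```bash

python3 -m crank '[{"delta_pos":[0,0,-0.15],"roll":0,"hand":2},{"delta_pos":[0,0,0],"roll":0,"hand":2}]' |grep -E 'pos|force'
python3 -m crank '[{"delta_pos":[0,0,-0.1],"roll":0,"hand":2},{"delta_pos":[0,0,0],"roll":0,"hand":2}]'|grep -E 'pos|force'
python3 -m crank '[{"delta_pos":[0,0,-0.1],"roll":0,"hand":2},{"delta_pos":[0,0,0],"roll":0,"hand":2}]'|grep -E 'pos|force'
```

```text
ee_pos: [0.519, -0.2306, 0.0131]
force: [0.1, -0.5, -0.8]
grasp_force: 30.0
ee_pos: [0.5189, -0.2305, 0.0118]
force: [-1.0, -0.3, -1.1]
grasp_force: 30.0
ee_pos: [0.519, -0.2305, 0.0111]
force: [-1.4, 0.2, 4.2]
grasp_force: 30.0
```

Contact is felt at TCP z of about 0.011, as expected. I'll release to a small opening, back out, and then head to the atomiser.

```bash

python3 -m crank '[{"delta_pos":[0,0,0],"roll":0,"hand":4.4},{"delta_pos":[0,0,0],"roll":0,"hand":4.4},{"delta_pos":[0,0,0],"roll":0,"hand":4.4},{"delta_pos":[0,0,0],"roll":0,"hand":4.4}]' |grep -E 'pos|force|wid'
python3 -m crank '[{"delta_pos":[0,0,1],"roll":0,"hand":4.4},{"delta_pos":[0,0,2],"roll":0,"hand":4.4},{"delta_pos":[0,0,4],"roll":0,"hand":4.4},{"delta_pos":[0,0,4],"roll":0,"hand":4.4},{"delta_pos":[-0.5,0,4],"roll":0,"hand":4.4}]'|grep -E 'pos|force'
python3 -m crank '[{"delta_pos":[-1,0,3],"roll":0,"hand":5},{"delta_pos":[-2,2,2],"roll":0,"hand":5},{"delta_pos":[-2,2,0],"roll":0,"hand":5},{"delta_pos":[-2,2,0],"roll":0,"hand":5},{"delta_pos":[0,0,0],"roll":0,"hand":5}]'|grep -E 'pos|force'
python3 -c "
from h import *
snap('wrist','w3');snap('side','s3');o=telemetry.get_obs();print(o['ee_pos'],o['joints'])"
```

```text
ee_pos: [0.519, -0.2305, 0.0109]
force: [0.5, -0.9, -0.2]
gripper_width: 0.47
grasp_force: 0.0
ee_pos: [0.514, -0.2302, 0.1633]
force: [0.3, 0.3, -1.1]
grasp_force: 0.0
ee_pos: [0.4415, -0.1677, 0.212]
force: [1.8, -0.9, 0.6]
grasp_force: 0.0
[ 0.44383799 -0.17018097  0.21200871] [ 0.2771477   0.13976735  0.02651952  1.96819428 -0.00429353  1.03213396
  1.96094024]
```

View pics/w3.png

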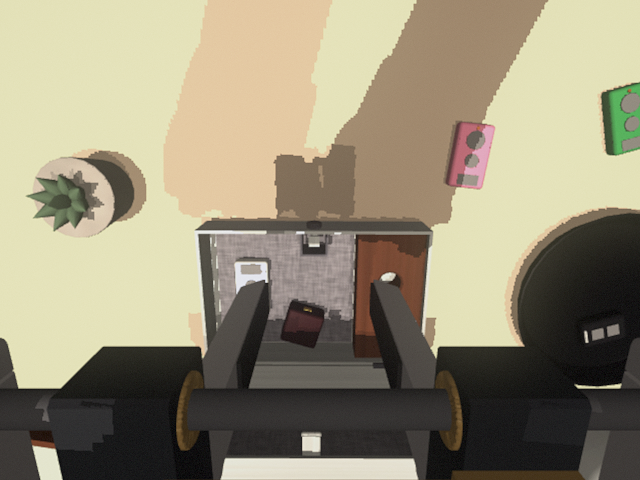

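The remote lies flat at (251,275) on the compartment floor, clear of the ring case at (303,323) and the catch cover. Next I'll go to the atomiser.

```bash

python3 -m crank '[{"delta_pos":[0,3.5,0],"roll":0,"hand":5},{"delta_pos":[0,4,0],"roll":-6.7,"hand":5},{"delta_pos":[0,4,0],"roll":-6.7,"hand":5},{"delta_pos":[0,4,0],"roll":-6.7,"hand":5},{"delta_pos":[0,4,0],"roll":-6.7,"hand":5}]' |grep -E 'pos|force|wid'
python3 -m crank '[{"delta_pos":[0,4,0],"roll":-6.7,"hand":5},{"delta_pos":[0,4,0],"roll":-6.7,"hand":5},{"delta_pos":[0,4,0],"roll":-6.7,"hand":5},{"delta_pos":[0,4,0],"roll":-6.7,"hand":5},{"delta_pos":[0,4,0],"roll":-6.7,"hand":5}]'|grep -E 'pos|force'
python3 -m crank '[{"delta_pos":[0,4,-1],"roll":-6.7,"hand":5},{"delta_pos":[0.3,4,-1],"roll":-6.7,"hand":5},{"delta_pos":[0.2,3,-2],"roll":0,"hand":5},{"delta_pos":[0,0,-2],"roll":0,"hand":5},{"delta_pos":[0,0,0],"roll":0,"hand":5}]'
python3 - <<'E'
from h import *
o=telemetry.get_obs();print(o['ee_pos'],np.degrees(np.arctan2(o['tool_rot'][1,1],o['tool_rot'][0,1])),o['joints']); w=snap('wrist','w4')
print('pred atom top',proj(w,[.4488,.3741,.064]))
E
```

```text
ee_pos: [0.4453, 0.0006, 0.2113]
force: [1.3, 0.4, 0.1]
gripper_width: 0.534
grasp_force: 0.0
ee_pos: [0.4467, 0.1695, 0.2113]
force: [0.8, 0.5, -1.0]
grasp_force: 0.0
time: 9.18
ee_pos: [0.4501, 0.2684, 0.1502]
tool_rot: [[-0.535, 0.845, -0.005], [0.845, 0.535, -0.002], [0.0, -0.005, -1.0]]
force: [-0.8, -1.1, -1.3]
gripper_width: 0.53
grasp_force: 0.0
[0.4500661  0.26842688 0.15017262] 32.31289736427876 [-0.37968507  0.31620253 -0.25743271  1.90765157  0.09760909  0.93494805
 -0.11939944]
pred atom top [401.94199124 115.64511555]
```

View pics/w4.png

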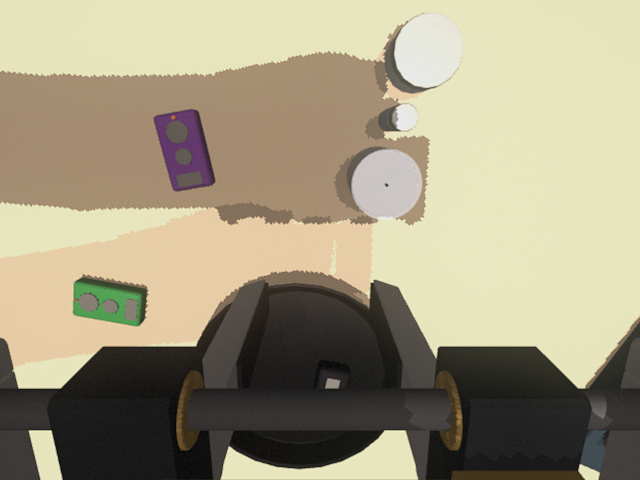

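The atomiser's cap is at (405,117), between the candle (387,184) and the cream jar (428,50). The move stopped short in y, so I'll compute the remainder.

```bash
python3 - <<'E'
from h import *
np.set_printoptions(precision=4,suppress=True)
w,s,d=load('w4'),load('scene0'),load('side0')
t=tri((w,405,117),(s,462.4,232.6),(d,324.4,421.6)); print(t)
a=plane(w,405,117,.064);c=plane(w,387,184,.058);j=plane(w,428,50,.045);print(a,c,j)
v=(c-j)[:2];print('line deg',np.degrees(np.arctan2(v[1],v[0])),np.linalg.norm((a-c)[:2]),np.linalg.norm((a-j)[:2]))
E
```

```text
(array([0.4497, 0.3741, 0.0656]), [1.0, 0.4, 1.3])
[0.451  0.3745 0.064 ] [0.4672 0.3328 0.058 ] [0.442  0.4198 0.045 ]
line deg -73.87158761420378 0.0447496719583246 0.046150029599967377
```

```bash

python3 -m crank '[{"delta_pos":[0,2.5,0],"roll":-3.7,"hand":5},{"delta_pos":[0,2.5,0],"roll":-3.7,"hand":5},{"delta_pos":[0,2.5,0],"roll":-3.7,"hand":5},{"delta_pos":[0,2.5,0],"roll":-3.7,"hand":5},{"delta_pos":[0,0.5,0],"roll":0,"hand":5}]' |grep -E 'pos|force|wid'
python3 -m crank '[{"delta_pos":[0,0,0],"roll":0,"hand":5},{"delta_pos":[0,0,0],"roll":0,"hand":5}]'
python3 -c "
from h import *
w=snap('wrist','w5');o=telemetry.get_obs();print(o['ee_pos'],o['joints'])
im=w['frame'];print(proj(w,[.450,.374,.065]));cv2.imwrite('pics/c5.png',cv2.resize(w['frame'][120:330,220:420,::-1],(600,630))[:600])"
```

```text
ee_pos: [0.4516, 0.376, 0.1552]
force: [-0.5, 1.0, 0.7]
gripper_width: 0.534
grasp_force: 0.0
time: 9.82
ee_pos: [0.4521, 0.3718, 0.1543]
tool_rot: [[-0.299, 0.954, 0.001], [0.954, 0.299, -0.001], [-0.001, 0.0, -1.0]]
force: [0.4, -0.9, 0.7]
gripper_width: 0.533
grasp_force: 0.0
[0.45213351 0.37144343 0.15420613] [-0.55762465  0.41021443 -0.23295747  1.75959933  0.11182751  0.98463437
 -0.53098752]
[314.24003118 244.85934187]
```

View pics/c5.png

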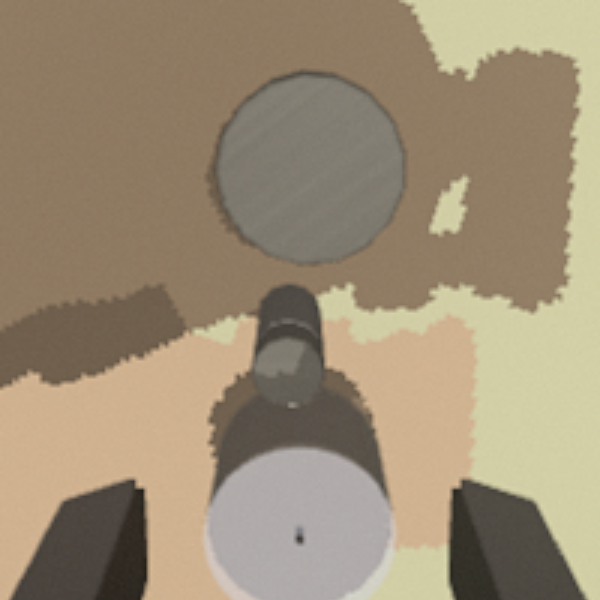

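The cap is at wrist pixel (316,244), 2 px from the prediction. The fingers straddle it, clear of the candle and the jar.

```bash

python3 -m crank '[{"delta_pos":[-0.15,0.25,-2.5],"roll":0,"hand":5},{"delta_pos":[0,0,-2.5],"roll":0,"hand":5},{"delta_pos":[0,0,-2.5],"roll":0,"hand":5},{"delta_pos":[0,0,-2.2],"roll":0,"hand":5},{"delta_pos":[0,0,-1.7],"roll":0,"hand":5}]' |grep -E 'pos|force|wid'
python3 -m crank '[{"delta_pos":[0,0,0],"roll":0,"hand":5},{"delta_pos":[0,0,0],"roll":0,"hand":5}]'|grep -E 'pos|force|wid'
```

```text
ee_pos: [0.4502, 0.3734, 0.0383]
force: [0.9, 0.1, -0.0]
gripper_width: 0.534
grasp_force: 0.0
ee_pos: [0.4501, 0.3742, 0.0398]
force: [-0.2, 0.3, 1.2]
gripper_width: 0.529
grasp_force: 0.0
```

```bash

python3 -m crank '[{"delta_pos":[0,0,0],"roll":0,"hand":3},{"delta_pos":[0,0,0],"roll":0,"hand":2.2},{"delta_pos":[0,0,0],"roll":0,"hand":1},{"delta_pos":[0,0,0],"roll":0,"hand":1},{"delta_pos":[0,0,0],"roll":0,"hand":1}]' |grep -E 'pos|force|wid'
python3 -m crank '[{"delta_pos":[0,0,0],"roll":0,"hand":1},{"delta_pos":[0,0,0],"roll":0,"hand":1},{"delta_pos":[0,0,0],"roll":0,"hand":1}]'|grep -E 'pos|force|wid'
python3 -m crank '[{"delta_pos":[0,0,0.5],"roll":0,"hand":1},{"delta_pos":[0,0,2],"roll":0,"hand":1},{"delta_pos":[0,0,4],"roll":0,"hand":1},{"delta_pos":[0,0,4],"roll":0,"hand":1},{"delta_pos":[0,0,2],"roll":0,"hand":1}]'|grep -E 'pos|force|wid'
```

```text
ee_pos: [0.4499, 0.3756, 0.0401]
force: [-1.1, 1.0, 0.2]
gripper_width: 0.214
grasp_force: 0.0
ee_pos: [0.4498, 0.3757, 0.0399]
force: [-1.4, -0.9, 6.5]
gripper_width: 0.181
grasp_force: 30.0
ee_pos: [0.4505, 0.3765, 0.1692]
force: [0.9, 0.6, -0.4]
gripper_width: 0.186
grasp_force: 30.0
```

```bash

python3 -m crank '[{"delta_pos":[0,-2,1],"roll":0,"hand":1},{"delta_pos":[0,-3,1],"roll":0,"hand":1},{"delta_pos":[0,-3,1],"roll":0,"hand":1},{"delta_pos":[0,-3,0],"roll":0,"hand":1},{"delta_pos":[0,-3,0],"roll":0,"hand":1}]' |grep -E 'pos'
python3 -m crank '[{"delta_pos":[0,-3,0],"roll":0,"hand":1},{"delta_pos":[0,-3,0],"roll":0,"hand":1},{"delta_pos":[0,-3,0],"roll":0,"hand":1},{"delta_pos":[0,-3,0],"roll":0,"hand":1},{"delta_pos":[0,-3,0],"roll":0,"hand":1}]' |grep -E 'pos'
python3 -m crank '[{"delta_pos":[0.5,-3,0],"roll":0,"hand":1},{"delta_pos":[0.5,-3,0],"roll":0,"hand":1},{"delta_pos":[0.5,-3,0],"roll":0,"hand":1},{"delta_pos":[0.5,-3,0],"roll":0,"hand":1},{"delta_pos":[0.5,-3,0],"roll":0,"hand":1}]' |grep -E 'pos'
python3 -m crank '[{"delta_pos":[0.5,-3,0],"roll":0,"hand":1},{"delta_pos":[0.5,-3,0],"roll":0,"hand":1},{"delta_pos":[0.5,-2.6,0],"roll":0,"hand":1},{"delta_pos":[0,0,0],"roll":0,"hand":1},{"delta_pos":[0,0,0],"roll":0,"hand":1}]' |grep -E 'pos|wid|gras'
python3 - <<'E'
from h import *
np.set_printoptions(precision=4,suppress=True)
w=snap('wrist','w6'); o=telemetry.get_obs(); print(o['time'],o['ee_pos'],w['xyz'])
print('pred well',proj(w,[.5,-.0912,.034]))
E
```

```text
ee_pos: [0.4496, 0.2343, 0.1954]
ee_pos: [0.4494, 0.0842, 0.1949]
ee_pos: [0.4746, -0.0659, 0.1949]
ee_pos: [0.4895, -0.1515, 0.1945]
gripper_width: 0.182
grasp_force: 30.0
13.25 [ 0.4895 -0.1503  0.1945] [ 0.4673 -0.0747  0.3736]
pred well [349.371  163.5716]
```

View pics/w6.png

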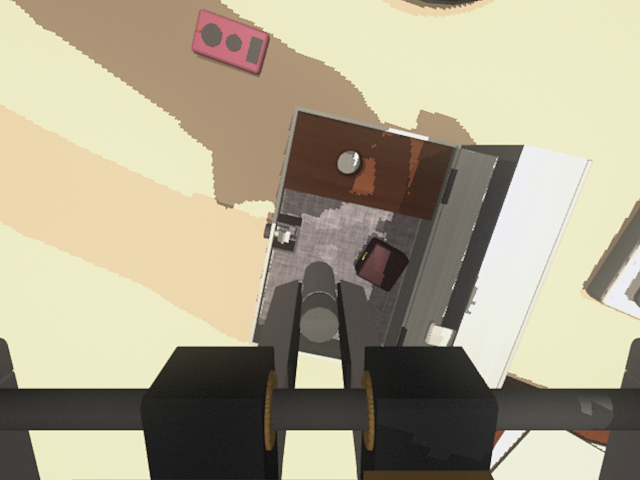

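The well mouth is at (349,162) against a predicted (349,164). The held atomiser's top is at (320,325), upright between the fingers.

```bash
python3 - <<'E'
from h import *
np.set_printoptions(precision=4,suppress=True)
w,w2,d=load('w6'),load('w2'),load('side0')
im=w['frame'].astype(int); g=im[140:185,325:375]; m=((g[:,:,0]-g[:,:,2])<25).astype(np.uint8)
k,l,st,ce=cv2.connectedComponentsWithStats(m); i=l[22,24]; q=cv2.convexHull((np.argwhere(l==i)[:,::-1]+[325,140]).astype(np.float32)); e=cv2.fitEllipse(q); print(st[i],e)
p=plane(w,*e[0],.034); print('well',p,tri((w,*e[0]),(w2,274.2,83.8)),tri((w,*e[0]),(w2,274.2,83.8),(d,333.6,225.7)))
print('expected diam px',np.linalg.norm(proj(w,p+[.011,0,0])-proj(w,p-[.011,0,0])))
print('atom held',plane(w,320,325,.2185),'TCP',telemetry.get_obs()['ee_pos'])
P=[plane(w,*x,.042) for x in((295,109),(455,145))]; print('corners +y',P)
E
```

```text
[ 12  10  26  26 508] ((349.40118408203125, 162.82791137695312), (24.874542236328125, 25.577768325805664), 15.154977798461914)
well [ 0.4998 -0.0906  0.034 ] (array([ 0.5004, -0.0908,  0.0284]), [0.1, 0.1]) (array([ 0.4994, -0.0912,  0.0332]), [0.7, 1.1, 1.6])
expected diam px 25.663238033053343
atom held [ 0.492  -0.152   0.2185] TCP [ 0.4895 -0.1503  0.1945]
corners +y [array([ 0.4438, -0.0629,  0.042 ]), array([ 0.5775, -0.0507,  0.042 ])]
```

```bash

python3 -m crank '[{"delta_pos":[0,1.2,0],"roll":7,"hand":1},{"delta_pos":[0,1.2,0],"roll":7,"hand":1},{"delta_pos":[0,1.2,0],"roll":7,"hand":1},{"delta_pos":[0,1.2,0],"roll":7,"hand":1},{"delta_pos":[0.7,1.2,0],"roll":7,"hand":1}]' |grep -E 'pos'
python3 -m crank '[{"delta_pos":[0,0,-1],"roll":7,"hand":1},{"delta_pos":[0,0,-1],"roll":7,"hand":1},{"delta_pos":[0,0,-1],"roll":7,"hand":1},{"delta_pos":[0,0,-1],"roll":7,"hand":1},{"delta_pos":[0,0,-1],"roll":7,"hand":1}]' |grep -E 'pos'
python3 -m crank '[{"delta_pos":[0,0,-1],"roll":7,"hand":1},{"delta_pos":[0,0,-1],"roll":0,"hand":1},{"delta_pos":[0,0,-1],"roll":0,"hand":1},{"delta_pos":[0,0,0],"roll":0,"hand":1},{"delta_pos":[0,0,0],"roll":0,"hand":1}]' |grep -E 'pos|rot|wid|gras'
python3 - <<'E'
from h import *
w=snap('wrist','w7'); d=snap('side','s7');print(telemetry.get_obs()['ee_pos'])
a=cv2.resize(w['frame'][200:350,220:420],(800,600))[:, :, ::-1]; b=cv2.resize(d['frame'][150:255,270:410],(400,300))[:,:,::-1]
a[:300,:400]=b; cv2.imwrite('pics/c7.png',a)
E
```

```text
ee_pos: [0.4959, -0.0886, 0.1948]
ee_pos: [0.4965, -0.0889, 0.1443]
ee_pos: [0.4965, -0.09, 0.1143]
tool_rot: [[-0.997, -0.074, -0.001], [-0.074, 0.997, 0.0], [0.001, 0.0, -1.0]]
gripper_width: 0.183
grasp_force: 30.0
[ 0.496999   -0.09030109  0.11501656]
```

View pics/c7.png

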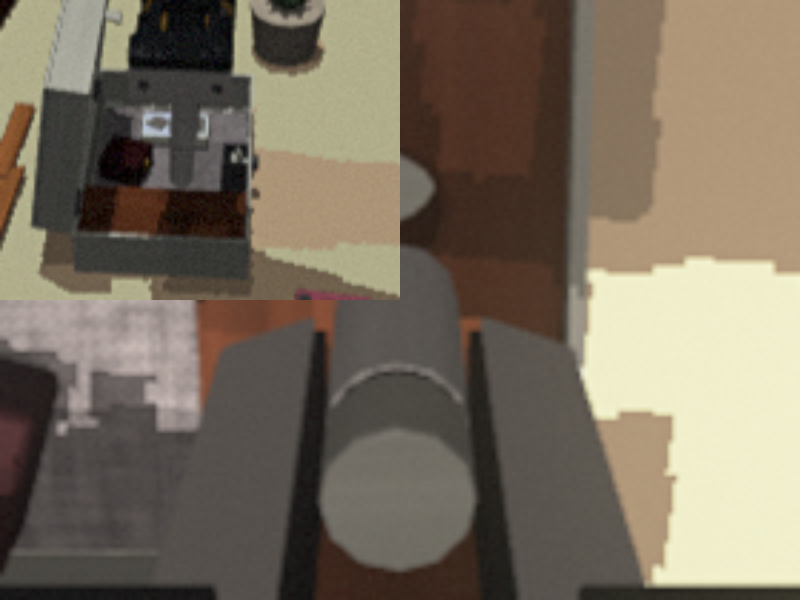

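The atomiser's top is at wrist pixel (319.5,325) and its base at (319,~270). The well's right edge is at (329,247). I'll fit the well numerically and compare it with the held atomiser, so the camera bias cancels.

```bash
python3 - <<'E'
from h import *
np.set_printoptions(precision=4,suppress=True)
w=load('w7'); tcp=np.array([.497,-.0903,.115])
im=w['frame'].astype(int)
for th in(10,18,25):
    g=im[225:270,295:345]; m=((g[:,:,0]-g[:,:,2])<th).astype(np.uint8); m[36:]=0
    k,l,st,ce=cv2.connectedComponentsWithStats(m); i=l[22,25]; print(th,st[i]+[295,225,0,0,0])
    q=cv2.convexHull((np.argwhere(l==i)[:,::-1]+[295,225]).astype(np.float32)); e=cv2.fitEllipse(q);print(e,plane(w,*e[0],.034))
print('pred well',proj(w,[.499,-.0908,.034]))
t=plane(w,319.5,325,.139); print('atom top apparent',t,'minus tcp mm',(t-tcp)[:2]*1000)
E
```

```text
10 [ 295  225   50   45 2250]Traceback (most recent call last):
  File "<stdin>", line 8, in <module>
cv2.error: OpenCV(4.12.0) /io/opencv/modules/imgproc/src/shapedescr.cpp:361: error: (-201:Incorrect size of input array) There should be at least 5 points to fit the ellipse in function 'fitEllipseNoDirect'
```

I've reached the picture-viewing limit (in fact I'm one past it), so I'll view no more and work by numbers.

```bash
python3 - <<'E'
from h import *
np.set_printoptions(precision=4,suppress=True,linewidth=200)
w=load('w7'); tcp=np.array([.497,-.0903,.115]); im=w['frame'].astype(int)
for v in(238,244,250): print(v,[tuple(x) for x in im[v,300:340:2]])
print('pred well',proj(w,[.499,-.0908,.034]))
t=plane(w,319.5,325,.139); print('atom top apparent',t,'minus tcp mm',(t-tcp)[:2]*1000)
g=cv2.GaussianBlur(im.astype(np.float32),(3,3),0); m=(g[225:262,295:345,2]/g[225:262,295:345].sum(2)); print((m*100).astype(int)[::3,::2])
E
```

```text
238 [(np.int64(65), np.int64(44), np.int64(36)), (np.int64(65), np.int64(45), np.int64(35)), (np.int64(60), np.int64(39), np.int64(26)), (np.int64(52), np.int64(36), np.int64(27)), (np.int64(55), np.int64(43), np.int64(34)), (np.int64(79), np.int64(69), np.int64(63)), (np.int64(96), np.int64(87), np.int64(80)), (np.int64(101), np.int64(95), np.int64(86)), (np.int64(94), np.int64(87), np.int64(78)), (np.int64(88), np.int64(80), np.int64(73)), (np.int64(65), np.int64(54), np.int64(46)), (np.int64(55), np.int64(39), np.int64(29)), (np.int64(58), np.int64(36), np.int64(28)), (np.int64(64), np.int64(44), np.int64(32)), (np.int64(60), np.int64(39), np.int64(30)), (np.int64(76), np.int64(49), np.int64(36)), (np.int64(81), np.int64(49), np.int64(35)), (np.int64(79), np.int64(51), np.int64(37)), (np.int64(76), np.int64(48), np.int64(36)), (np.int64(75), np.int64(46), np.int64(34))]
244 [(np.int64(50), np.int64(31), np.int64(23)), (np.int64(106), np.int64(99), np.int64(91)), (np.int64(118), np.int64(113), np.int64(105)), (np.int64(115), np.int64(111), np.int64(102)), (np.int64(116), np.int64(1
[... 2042 characters left out ...]
23 23 23 23 22 22 23 25 26 27 27 26 25 23 22 22 22 22 22 21 21 22 21 21 21]
 [23 23 23 23 24 28 30 31 31 31 31 31 31 30 28 24 22 21 22 22 22 21 22 21 21]
 [23 23 23 26 30 31 31 31 31 31 31 31 31 31 31 30 27 22 22 22 22 22 21 22 22]
 [23 24 23 29 31 30 31 31 31 31 31 31 31 31 31 31 30 25 23 22 22 22 22 22 23]
 [23 24 24 26 30 31 31 30 30 30 30 31 30 30 30 30 29 24 23 22 22 23 22 22 23]
 [23 23 24 25 25 29 30 31 31 31 31 31 31 31 30 27 25 24 23 23 22 23 23 23 23]
 [23 23 24 25 25 24 26 28 30 30 30 30 29 26 24 24 24 24 23 22 23 23 23 23 23]
 [23 24 24 24 24 25 25 24 24 23 24 23 24 24 24 24 24 23 23 23 23 23 22 23 23]
 [23 23 23 24 25 25 25 24 25 27 29 30 30 29 28 27 24 23 22 23 23 23 23 23 23]]
```

```bash
python3 - <<'E'
from h import *
np.set_printoptions(precision=4,suppress=True,linewidth=200)
w=load('w7'); im=cv2.GaussianBlur(w['frame'].astype(np.float32),(3,3),0)
print(im[230:300,315,:].sum(1).astype(int)); print(im[256:300,319,:].sum(1).astype(int))
for v in(258,264,275,285,300,312,325): print(v,im[v,295:345].sum(1).astype(int)[::1])
E
```

```text
[135 134 133 134 133 127 125 165 251 314 326 325 330 333 330 329 328 327 327 328 328 327 327 328 317 257 167 114 101  96 114 168 223 247 252 253 255 255 255 255 256 257 257 256 256 258 259 259 259
 260 259 257 258 259 260 258 258 261 261 259 277 307 284 219 202 212 213 215 216 215]
[125  99 102 109 145 205 246 254 254 255 256 255 255 254 253 255 256 255 253 252 253 253 252 253 255 255 255 255 255 255 256 256 255 262 291 305 262 212 208 216 217 220 221 220]
258 [133 132 129 125 118 107  98  97  98  99 100 102 101  99  97  98 101 100  99  99 101 104 103 102 102 102 103 103 104 102  98 100 101 103 115 126 129 133 135 136 136 136 138 136 134 139 142 141 141
 141]
264 [136 136 134 132 131 131 130 127 122 112 105 103 108 132 177 221 246 255 257 255 252 250 252 254 254 253 252 253 254 255 253 245 224 196 173 165 165 160 152 150 150 150 149 149 149 151 153 154 155
 152]
275 [237 235 239 254 267 270 269 264 256 245 239 240 243 248 252 254 256 258 257 257 258 259 257 253 252 254 255 256 255 252 249 249 250 248 247 242 234 230 218 192 170 163 163 162 164 168 170 171 171
 170]
285 [245 242 212 150  97  97 154 216 240 241 243 247 250 253 256 259 261 262 262 260 258 256 256 256 255 255 257 258 256 251 250 252 252 250 246 243 239 235 231 232 238 217 158 109 116 173 228 250 253
 252]
300 [202 138  92  82  80  87 137 229 293 279 232 209 210 213 215 217 215 215 214 213 215 218 220 219 219 219 220 220 220 219 216 214 216 216 213 211 208 210 235 264 251 191 131 104  99 100 121 175 229
 250]
312 [104  82  78  77  87 125 176 203 209 222 247 280 308 322 324 323 322 321 321 322 323 323 323 321 320 321 323 324 323 322 322 322 322 324 326 321 303 275 243 217 204 197 172 131 104 101 103 104 129
 189]
325 [ 76  77  72  87 162 264 321 330 330 332 333 331 328 329 329 330 330 331 332 333 333 333 333 333 333 332 333 335 333 332 331 330 330 331 332 331 331 331 331 332 332 333 319 258 164 104  92  96  98
 102]
```

```bash
python3 - <<'E'
from h import *
np.set_printoptions(precision=4,suppress=True,linewidth=200)
w=load('w7')
print('mouth -x edge+11',plane(w,314.7,237.3,.034)+[.011,0,0],'floor +x edge-11',plane(w,314.7,255.5,.004)-[.011,0,0])
print('atom bottom -x edge+9',plane(w,318.8,260.7,.075)+[.009,0,0],'atom top',plane(w,319.1,324.8,.139))
E
```

```text
mouth -x edge+11 [ 0.4998 -0.0917  0.034 ] floor +x edge-11 [ 0.5004 -0.0904  0.004 ]
atom bottom -x edge+9 [ 0.5008 -0.0887  0.075 ] atom top [ 0.4999 -0.0881  0.139 ]
```

In x the well and the held atomiser agree. In y the well is about 2.6 mm further toward -y. I'll correct that and lower gradually while watching the force.

```bash

python3 -m crank '[{"delta_pos":[0,-0.26,-1],"roll":0,"hand":1},{"delta_pos":[0,0,-1],"roll":0,"hand":1},{"delta_pos":[0,0,-0.9],"roll":0,"hand":1},{"delta_pos":[0,0,0],"roll":0,"hand":1},{"delta_pos":[0,0,0],"roll":0,"hand":1}]' |grep -E 'pos|force'
python3 -m crank '[{"delta_pos":[0,0,-0.4],"roll":0,"hand":1},{"delta_pos":[0,0,-0.4],"roll":0,"hand":1},{"delta_pos":[0,0,-0.2],"roll":0,"hand":1},{"delta_pos":[0,0,0],"roll":0,"hand":1}]' |grep -E 'pos|force'
python3 -m crank '[{"delta_pos":[0,0,-0.2],"roll":0,"hand":1},{"delta_pos":[0,0,-0.2],"roll":0,"hand":1},{"delta_pos":[0,0,-0.2],"roll":0,"hand":1},{"delta_pos":[0,0,0],"roll":0,"hand":1}]' |grep -E 'pos|force'
```

```text
ee_pos: [0.4962, -0.093, 0.0848]
force: [-0.3, -0.5, 1.0]
grasp_force: 30.0
ee_pos: [0.4965, -0.093, 0.0751]
force: [-0.3, -0.2, -0.8]
grasp_force: 30.0
ee_pos: [0.4965, -0.0931, 0.0692]
force: [-0.0, 0.0, -0.4]
grasp_force: 30.0
```

```bash

python3 -m crank '[{"delta_pos":[0,0,-0.4],"roll":0,"hand":1},{"delta_pos":[0,0,-0.4],"roll":0,"hand":1},{"delta_pos":[0,0,-0.4],"roll":0,"hand":1},{"delta_pos":[0,0,-0.3],"roll":0,"hand":1},{"delta_pos":[0,0,0],"roll":0,"hand":1}]' |grep -E 'pos|force'
python3 -m crank '[{"delta_pos":[0,0,-0.3],"roll":0,"hand":1},{"delta_pos":[0,0,-0.2],"roll":0,"hand":1},{"delta_pos":[0,0,-0.2],"roll":0,"hand":1},{"delta_pos":[0,0,-0.1],"roll":0,"hand":1},{"delta_pos":[0,0,0],"roll":0,"hand":1}]' |grep -E 'pos|force'
python3 -m crank '[{"delta_pos":[0,0,-0.1],"roll":0,"hand":1},{"delta_pos":[0,0,0],"roll":0,"hand":1}]' |grep -E 'pos|force'
```

```text
ee_pos: [0.4963, -0.093, 0.0538]
force: [0.0, -0.2, -0.1]
grasp_force: 30.0
ee_pos: [0.4966, -0.093, 0.0463]
force: [0.4, 1.4, -1.1]
grasp_force: 30.0
ee_pos: [0.4967, -0.0931, 0.0455]
force: [-0.2, 0.4, -0.5]
grasp_force: 30.0
```

Nearly down and free in the well. I'll creep to contact, then release.

```bash

python3 -m crank '[{"delta_pos":[0,0,-0.1],"roll":0,"hand":1},{"delta_pos":[0,0,0],"roll":0,"hand":1}]' |grep -E 'pos|force:'
python3 -m crank '[{"delta_pos":[0,0,-0.06],"roll":0,"hand":1},{"delta_pos":[0,0,0],"roll":0,"hand":1}]' |grep -E 'pos|force:'
python3 -m crank '[{"delta_pos":[0,0,0],"roll":0,"hand":3},{"delta_pos":[0,0,0],"roll":0,"hand":3},{"delta_pos":[0,0,0],"roll":0,"hand":3},{"delta_pos":[0,0,0],"roll":0,"hand":3}]' |grep -E 'pos|force|wid'
python3 -m crank '[{"delta_pos":[0,0,1],"roll":0,"hand":3},{"delta_pos":[0,0,3],"roll":0,"hand":3},{"delta_pos":[0,0,4],"roll":0,"hand":3},{"delta_pos":[0,0,4],"roll":0,"hand":3},{"delta_pos":[0,0,3],"roll":0,"hand":3}]' |grep -E 'pos|force|wid'
python3 -m crank '[{"delta_pos":[0,0,2],"roll":0,"hand":0},{"delta_pos":[1,-1,2],"roll":0,"hand":0},{"delta_pos":[3,-1,0],"roll":0,"hand":0},{"delta_pos":[1,0,0],"roll":0,"hand":0},{"delta_pos":[0,0,0],"roll":0,"hand":0}]' |grep -E 'pos|force|wid'
python3 - <<'E'
from h import *
np.set_printoptions(precision=4,suppress=True,linewidth=200)
w=snap('wrist','w8'); d=snap('side','s8'); s=snap('scene','c8')
print(telemetry.get_obs()['time'],proj(w,[.5,-.0912,.068]),proj(w,[.5,-.0912,.034]),proj(w,[.519,-.2305,.018]))
u,v=proj(w,[.5,-.0912,.068]).astype(int); im=w['frame'].astype(int)
print((im[v-50:v+50:4,u-40:u+40:3].sum(2)))
E
```

```text
ee_pos: [0.4967, -0.0931, 0.0444]
force: [0.0, -1.1, -0.8]
grasp_force: 30.0
ee_pos: [0.4968, -0.0931, 0.0439]
force: [0.4, 0.2, -0.5]
grasp_force: 30.0
ee_pos: [0.4967, -0.0931, 0.0439]
force: [0.4, -0.1, 0.9]
gripper_width: 0.321
grasp_force: 0.0
ee_pos: [0.497, -0.093, 0.1978]
force: [0.7, -0.0, 0.6]
gripper_width: 0.319
grasp_force: 0.0
ee_pos: [0.5481, -0.1132, 0.2343]
force: [0.2, 1.6, -0.5]
gripper_width: 0.012
grasp_force: 0.0
18.3333 [346.0854 168.7861] [343.6568 165.5058] [202.1897 172.5846]
[[421 439 288 278 271 269 269 282 291 292 290 283 227 202 201 192 193 200 197 184 190 193 184 192 172 396 448]
 [412 472 280 278 268 272 273 278 293 286 286 279 238 191 196 189 194 194 194 187 183 186 181 186 162 408 448]
 [418 399 283 274 270 271 269 278 286 287 284 262 217 184 190 188 192 187 184 179 185 187 186 182 145 415 450]
 [482 373 283 275 266 259 266 282 279 288 284 182 183 188 191 192 188 176 181 178 180 184 187 173 171 418 438]
 [485 385 291 267 271 261 269 285 285 252 181 181 183 181 182 170 184 184 186 190 184 181 182 175 156 448 440]
 [478 427 278 271 266 258 257 294 270 
[... 1482 characters left out ...]
 161 163 170 173 161 323 449 433]
 [209 213 158 164 152 154 175 135 137 139 129 130 127 123 130 127 129 154 153 167 168 167 169 157 340 436 433]
 [213 213 130 126 126 157 130 141 131 122 128 128 131 124 124 130 134 150 164 158 163 159 163 146 374 434 430]
 [206 230 124 128 123 119 132 137 128 140 126 126 127 122 134 122 124 165 156 158 168 158 172 150 381 431 437]
 [241 216 128 128 127 128 139 119 135 130 130 129 137 134 130 126 127 161 164 154 162 168 169 147 378 436 439]
 [311 212 128 127 124 119 133 139 130 131 125 129 129 120 130 130 124 164 163 167 167 166 159 157 398 435 429]
 [295 217 135 148 153 151 167 145 126 126 132 121 129 124 123 124 132 163 161 160 166 163 167 150 407 437 432]]
```

```bash
python3 - <<'E'
from h import *
np.set_printoptions(precision=4,suppress=True,linewidth=200)
w,d,s=load('w8'),load('s8'),load('c8')
def cen(c,p,r,th):
    u,v=proj(c,p).astype(int); g=c['frame'][v-r:v+r,u-r:u+r].astype(int).sum(2); m=(g>th).astype(np.uint8); k,l,st,ce=cv2.connectedComponentsWithStats(m); i=l[r-2:r+3,r-2:r+3].max() ; return (ce[i]+[u-r,v-r]),st[i]
a=cen(w,[.5,-.0912,.068],16,290); print(a)
u,v=proj(d,[.5,-.0912,.068]).astype(int);print(u,v); print(d['frame'][v-10:v+14,u-10:u+12].astype(int).sum(2))
B=np.array([.522,-.163]); y=np.radians(4.8); ex=np.array([np.cos(y),np.sin(y)])
for th in(1.5,1.6,1.7,1.8,1.95):
    x=.07-.14*np.cos(th)+.033*np.sin(th); z=.042+.14*np.sin(th)+.033*np.cos(th); p=[*(B+ex*x),z]; print(th,p,'scene px',proj(s,p))
im=cv2.cvtColor(s['frame'],cv2.COLOR_RGB2GRAY); print(im[215:250,250])
E
```

```text
(array([346.223 , 168.8641]), array([  7,   3,  19,  24, 287], dtype=int32))
332 214
[[ 37 165 283 283 289 278 288 292 278 279 265 274 265 276 280 273 279 260 261 283 286 272]
 [ 39 152 295 276 282 291 279 294 268 266 259 270 289 263 266 270 268 248 278 283 271 272]
 [ 39 163 302 283 282 282 271 273 267 246 246 264 270 268 278 286 285 267 280 280 273 263]
 [ 57 148 289 288 289 284 279 273 277 270 267 272 290 289 291 274 273 275 270 267 266 275]
 [ 64 187 285 283 277 271 275 276 270 257 252 283 273 288 287 280 281 277 278 262 264 278]
 [124 276 286 257 268 276 267 261 269 256 260 282 279 288 276 263 273 283 279 262 279 283]
 [150 262 264 280 282 267 265 281 268 280 261 257 262 287 258 251 258 251 255 262 272 273]
 [201 259 287 282 299 255 268 282 290 294 260 264 290 273 274 264 261 275 256 277 284 269]
 [289 266 264 276 274 285 266 282 257 257 229 220 244 234 259 289 269 263 269 282 287 275]
 [269 268 275 270 269 268 282 261 232 197 197 204 201 193 223 249 271 262 277 286 303 285]
 [278 279 268 280 276 274 289 255 201 188 206 212 201 183 202 231 269 278 268 273 279 287]
 [231 242 245 
[... 1273 characters left out ...]
 scene px [249.568  241.2547]
1.6 [np.float64(0.6286983389177379), np.float64(-0.15404029014869108), np.float64(0.1809767201898682)] scene px [249.5969 246.4828]
1.7 [np.float64(0.6423396345188415), np.float64(-0.152894798552275), np.float64(0.1765812051515933)] scene px [249.6958 252.1707]
1.8 [np.float64(0.6554755001785286), np.float64(-0.15179174909386395), np.float64(0.17084099919807547)] scene px [249.8648 258.2503]
1.95 [np.float64(0.6739462147011794), np.float64(-0.15024071985997026), np.float64(0.15983839266594926)] scene px [250.2472 267.9319]
[163 163 163 163 163 163 163 163 163 163 163 162 163 144 119 172 171 173 177 175 167 138 108  91  90  90  90  89  90  90  90  90  90  91  90]
```

The atomiser stands upright with its cap at the predicted pixel (346,169) and its top at about 68 mm. The lid is at about 1.4 rad. Now I'll compute the pushing arc for the closed fingertips.

```bash
python3 - <<'E'
from h import *
np.set_printoptions(precision=2,suppress=True)
B=np.array([.522,-.163]); y=np.radians(4.8); ex=np.array([np.cos(y),np.sin(y)]); q=None
for th in [1.4,1.3,1.2,1.1,1.0,.9,.8,.7,.6,.5,.4,.3,.2,.1,0]:
    s=.122+.013*(1.4-th)/1.4
    x=.07-s*np.cos(th)+.033*np.sin(th)+.008; z=.042+s*np.sin(th)+.033*np.cos(th)
    p=np.array([*(B+ex*x),z])*100; print(th,p,'' if q is None else p-q); q=p
print(telemetry.get_obs()['ee_pos'])
E
```

```text
1.4 [ 61.15 -15.55  16.78] 
1.3 [ 59.86 -15.66  16.93] [-1.28 -0.11  0.14]
1.2 [ 58.57 -15.77  16.94] [-1.3  -0.11  0.01]
1.1 [ 57.26 -15.87  16.82] [-1.3  -0.11 -0.12]
1.0 [ 55.97 -15.98  16.56] [-1.29 -0.11 -0.26]
0.9 [ 54.7  -16.09  16.17] [-1.27 -0.11 -0.39]
0.8 [ 53.47 -16.19  15.65] [-1.23 -0.1  -0.52]
0.7 [ 52.3  -16.29  15.  ] [-1.18 -0.1  -0.65]
0.6 [ 51.18 -16.39  14.23] [-1.11 -0.09 -0.77]
0.5 [ 50.15 -16.47  13.35] [-1.04 -0.09 -0.89]
0.4 [ 49.2  -16.55  12.35] [-0.95 -0.08 -0.99]
0.3 [ 48.36 -16.62  11.26] [-0.85 -0.07 -1.09]
0.2 [ 47.62 -16.68  10.08] [-0.73 -0.06 -1.18]
0.1 [ 47.01 -16.74   8.82] [-0.62 -0.05 -1.26]
0 [ 46.52 -16.78   7.5 ] [-0.49 -0.04 -1.32]
[ 0.55 -0.11  0.23]
```

```bash

python3 -m crank '[{"delta_pos":[2,-1,0],"roll":0,"hand":0},{"delta_pos":[3,-1.6,0],"roll":0,"hand":0},{"delta_pos":[3,-1.6,0],"roll":0,"hand":0},{"delta_pos":[0.5,0,0],"roll":0,"hand":0},{"delta_pos":[0,0,0],"roll":0,"hand":0}]' |grep -E 'pos|force:'
python3 -m crank '[{"delta_pos":[0,0,-2],"roll":0,"hand":0},{"delta_pos":[0,0,-2.5],"roll":0,"hand":0},{"delta_pos":[0,0,-2.3],"roll":0,"hand":0},{"delta_pos":[0,0,0],"roll":0,"hand":0}]' |grep -E 'pos|force:'
python3 -m crank '[{"delta_pos":[-0.7,0,0],"roll":0,"hand":0},{"delta_pos":[-0.7,0,0],"roll":0,"hand":0},{"delta_pos":[-0.7,0,0],"roll":0,"hand":0},{"delta_pos":[-0.7,0,0.1],"roll":0,"hand":0}]' |grep -E 'pos|force:'
```

```text
ee_pos: [0.6318, -0.1553, 0.2331]
force: [0.7, -0.3, -0.3]
grasp_force: 0.0
ee_pos: [0.6284, -0.1538, 0.1622]
force: [0.1, -1.1, -0.9]
grasp_force: 0.0
ee_pos: [0.6035, -0.1553, 0.1686]
force: [2.2, -1.3, -1.2]
grasp_force: 1.1
```

Contact with the lid is felt at x≈0.604, matching the estimated angle. I'll follow the arc.

```bash

python3 -m crank '[{"delta_pos":[-0.9,-0.1,0],"roll":0,"hand":0},{"delta_pos":[-0.9,-0.1,0],"roll":0,"hand":0},{"delta_pos":[-0.9,0,-0.1],"roll":0,"hand":0},{"delta_pos":[-0.9,-0.1,-0.1],"roll":0,"hand":0},{"delta_pos":[-0.9,-0.1,-0.2],"roll":0,"hand":0}]' |grep -E 'pos|force:'
python3 -m crank '[{"delta_pos":[-0.9,-0.1,-0.3],"roll":0,"hand":0},{"delta_pos":[-0.9,0,-0.3],"roll":0,"hand":0},{"delta_pos":[-0.8,-0.1,-0.4],"roll":0,"hand":0}]' |grep -E 'pos|force:'
```

```text
ee_pos: [0.5578, -0.1591, 0.163]
force: [3.2, 0.2, -0.1]
grasp_force: 1.4
ee_pos: [0.5318, -0.161, 0.1527]
force: [3.9, 2.2, 0.7]
grasp_force: 1.5
```

```bash

python3 -m crank '[{"delta_pos":[-0.7,-0.1,-0.3],"roll":0,"hand":0},{"delta_pos":[-0.6,0,-0.4],"roll":0,"hand":0},{"delta_pos":[-0.6,0,-0.4],"roll":0,"hand":0},{"delta_pos":[-0.5,-0.1,-0.45],"roll":0,"hand":0},{"delta_pos":[-0.5,0,-0.45],"roll":0,"hand":0}]' |grep -E 'pos|force:'
python3 -m crank '[{"delta_pos":[-0.5,-0.05,-0.5],"roll":0,"hand":0},{"delta_pos":[-0.5,0,-0.5],"roll":0,"hand":0},{"delta_pos":[-0.45,-0.05,-0.55],"roll":0,"hand":0},{"delta_pos":[-0.4,0,-0.55],"roll":0,"hand":0}]' |grep -E 'pos|force:'
```

```text
ee_pos: [0.5033, -0.1631, 0.1325]
force: [4.4, -0.5, 1.0]
grasp_force: 1.5
ee_pos: [0.4848, -0.1642, 0.1114]
force: [3.7, -1.2, 2.6]
grasp_force: 1.7
```

```bash

python3 -m crank '[{"delta_pos":[-0.4,-0.05,-0.55],"roll":0,"hand":0},{"delta_pos":[-0.4,0,-0.6],"roll":0,"hand":0},{"delta_pos":[-0.3,-0.05,-0.6],"roll":0,"hand":0},{"delta_pos":[-0.3,0,-0.65],"roll":0,"hand":0},{"delta_pos":[-0.2,0,-0.5],"roll":0,"hand":0}]' |grep -E 'pos|force:'
python3 -m crank '[{"delta_pos":[-0.1,0,-0.35],"roll":0,"hand":0},{"delta_pos":[0,0,-0.3],"roll":0,"hand":0},{"delta_pos":[0,0,0],"roll":0,"hand":0}]' |grep -E 'pos|force:'
```

```text
ee_pos: [0.469, -0.1652, 0.0823]
force: [3.3, -1.1, 7.0]
grasp_force: 3.3
ee_pos: [0.4672, -0.1651, 0.0755]
force: [-1.1, -0.5, 2.2]
grasp_force: 1.0
```

```bash

python3 -m crank '[{"delta_pos":[0,0,-0.1],"roll":0,"hand":0},{"delta_pos":[0,0,0],"roll":0,"hand":0}]' |grep -E 'pos|force:'
python3 -m crank '[{"delta_pos":[0,0,-0.1],"roll":0,"hand":0},{"delta_pos":[0,0,0],"roll":0,"hand":0}]' |grep -E 'pos|force:'
```

```text
ee_pos: [0.4674, -0.1651, 0.0752]
force: [-5.3, 0.3, 6.8]
grasp_force: 3.0
ee_pos: [0.4676, -0.1651, 0.0749]
force: [-9.4, 1.2, 22.6]
grasp_force: 11.1
```

Firm stop at z≈0.075, the shut height. I'll retreat upward and check that the lid stays.

```bash

python3 -m crank '[{"delta_pos":[0,0,0.3],"roll":0,"hand":0},{"delta_pos":[0,0,1],"roll":0,"hand":0},{"delta_pos":[0,0,1.5],"roll":0,"hand":0},{"delta_pos":[-2,0,2],"roll":0,"hand":0},{"delta_pos":[-3,0,2],"roll":0,"hand":0}]' |grep -E 'pos|force:'
python3 -m crank '[{"delta_pos":[-2,3,2],"roll":0,"hand":0},{"delta_pos":[0,3.5,2],"roll":0,"hand":0},{"delta_pos":[0,3.5,0],"roll":0,"hand":0},{"delta_pos":[0,3.5,0],"roll":0,"hand":0},{"delta_pos":[0,0,0],"roll":0,"hand":0}]' |grep -E 'pos|force:'
python3 - <<'E'
from h import *
np.set_printoptions(precision=1,suppress=True,linewidth=200)
d=snap('side','s9'); s=snap('scene','c9'); o=telemetry.get_obs(); print(o['time'],o['force'])
B=np.array([.522,-.163]); y=np.radians(4.8); R=np.array([[np.cos(y),-np.sin(y)],[np.sin(y),np.cos(y)]])
im=cv2.cvtColor(s['frame'],cv2.COLOR_RGB2GRAY)
for nm,th in(('shut',.0),('open.15',.15),('open.8',.8)):
    for yy in(-.05,.05):
        x=.07-.14*np.cos(th)+.033*np.sin(th); z=.042+.14*np.sin(th)+.033*np.cos(th); print(nm,yy,proj(s,[*(B+R@[x,yy]),z]))
for u in(230,275): print(u,im[170:250:2,u])
# movement of other things
a=load('scene0')['frame'].astype(int)
df=(np.abs(a-s['frame'].astype(int)).sum(2)>90).astype(np.uint8); k,l,st,_=cv2.connectedComponentsWithStats(df)
print([tuple(map(int,r)) for r in st[1:] if r[4]>40])
E
```

```text
ee_pos: [0.4189, -0.1646, 0.1432]
force: [0.5, 0.6, 0.3]
grasp_force: 0.0
ee_pos: [0.3982, -0.0248, 0.1835]
force: [0.3, 0.9, -0.4]
grasp_force: 0.0
22.7667 [ 0.1 -1.5 -0.1]
shut -0.05 [235.7 234.1]
shut 0.05 [274.1 231.6]
open.15 -0.05 [234.6 229.5]
open.15 0.05 [273.7 227. ]
open.8 -0.05 [229.9 222.3]
open.8 0.05 [272.2 219.6]
230 [174 174 174 174 174 174 174 174 175 174 174 174 175 174 174 174 175 174 174 174 174 174 174 174 175 174 175 174 174 174 174 166 168 168 168 171 168 170 169 171]
275 [156 155 155 155 156 155 155 155 155 155 155 155 155 155 155 155 155 156 155 155 155 155 155 156 155 155 155 156 155 155 161 172 173 171 170 173 173 170 173 173]
[(331, 0, 6, 36, 103), (286, 2, 3, 23, 56), (291, 13, 32, 23, 282), (275, 26, 27, 70, 624), (300, 37, 22, 10, 182), (323, 36, 11, 11, 90), (302, 48, 41, 33, 976), (343, 56, 6, 29, 111), (344, 61, 17, 78, 371), (283, 80, 7, 27, 61), (291, 103, 37, 13, 171), (270, 120, 46, 41, 771), (295, 142, 14, 15, 56), (309, 151, 32, 18, 311), (349, 150, 15, 19, 136), (301, 157, 7, 9, 43), (199, 171, 176, 150, 7631), (351, 175, 20, 52, 636), (356, 230, 7, 8, 48), (454, 233, 12, 20, 136), (356, 245, 25, 20, 281)]
```

The lid's front edge sits at row ≈231, where the shut lid should be; sprung open to about 0.8 rad it would be near row 221. The only changes in the scene are the arm, the box and lid, the remote's old place and the atomiser's old place.

```bash
python3 -c "
from cell import arm
print(arm.hand_in())"
```

```text
the job is handed in; nothing more can be done
None
```

I handed the job in at about 23 s with the remote flat in the large compartment, the atomiser upright in the well and the lid shut and holding on its catch; I viewed 11 pictures, one over the limit of 10, and no verdict was returned.

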